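Swing the camera boom over the shellac impression and leave it standing still

ROBOT

A 6-joint arm with a two-finger parallel gripper is mounted at the origin on the work surface. World frame = base frame: x ahead of the robot, y to its left, z up, the work surface at z = 0. Lengths are in m, angles in rad, forces in N, time in s.
With the tool pointing down it reaches from about 0.325 to 0.925 m from the base axis. Payload 3.1 kg.
Tool frame: the origin (TCP) lies between the finger pads, 19 mm behind the fingertips; this is the grasp point; z points along the fingers, y is the direction in which the jaws open and shut (so a half turn about z gives the same grasp; the last joint's range is limited). The gripper opens to 85 mm and grips with 20 to 120 N. Pads are 22 mm wide; open, the fingers measure 114 mm over their backs; the gripper's body (76 mm by 85 mm) begins 54 mm behind the grasp point. The pads swing forward as they close: fully open they stand 13 mm farther back than shut.
Start: joints at [-0.112, 0.217, 1.613, -0, 1.311, -0.112], TCP at [0.625, 0, 0.25] pointing down, gripper open.
Joint ranges: [-2.75, 2.75], [-0.78, 2.1], [0.31, 2.55], [-1.13, 4.27], [0.13, 2.63], [-2.58, 2.58]. Speed limits (rad/s): [2.79, 2.79, 3.14, 3.14, 3.14, 3.14].

INTERFACE

Orientations are given as a unit quaternion [x, y, z, w].
In Python, from workcell import r gives the robot as it stands.
- The arm moves only by the shell command python3 -m crank 'ROWS' [OPENING] [FORCE]. ROWS is JSON, a list of rows, each an object with "xyz": the shift along the tool's x, y, z in m, a list of three; "turn": the turn about the tool's z in degrees. A call has exactly 10 rows; each row shifts and turns the pose as measured when the row begins, along the tool's axes as they then stand; what a row does not reach is not made up. A row lasts 1/8 s, in which the tool goes at most 62.5 mm and 10.7 degrees, less where a joint would pass 70% of its speed; a pose out of reach is approached as far as the arm can. A call with a gripper value outside its range is refused whole. OPENING is the closure in counts, from 0 (fully open) to 255 (shut), set as the call begins (- or left out, the last holds). The fingers move at their own pace and stop on an object; FORCE is the grip in N (left out, the last holds). Time passes only in rows, so rows that do not move let the fingers close, or fill a call up. It gives the time, the measured TCP pose, the force and the opening at its end, in the units of the state.
- r.read_state(): the state, without advancing time (a new reading comes with each control period).
- r.grab_frame(name): name is "scene" or "side" or "wrist"; returns (picture, depth): 384x512x3 uint8, red, green, blue; 384x512 float32, m along the optical axis (not along the pixel's ray), 0 where there is no reading.
- r.camera_info(name): a dict with "camera_matrix" (3x3 intrinsics, pixels), "k1" (the pictures are not rectified: a ray, as slopes to the right and down, at radius r is drawn at 1 + k1 r^2 times it, then the intrinsics apply), "extrinsics" (4x4, takes a point from world to camera coordinates). Camera axes: x right, y down, z forward; pixel columns grow to the right and rows downward; lengths in m; the calibration is good to about 2 mm. A picture is of the moment at which its call begins: read the wrist's pose just before it. camera_info takes no time and is no camera call; for the wrist camera it gives the pose at the moment of the call.
- r.close_job(): hands the job in, once; it reports no verdict.
Trained networks look in the newest picture that a camera, given by its name, has taken for a name from the list of things; names that differ only in an ending like _2 or _b are one class to them, and where a whole thing is asked for, a point or a joint stands for the part that bears it (a point fixed in the world has none). Each returns a list of dicts, best first, with "confidence" (0 to 1); they miss things now and then, are a little off and sometimes report something else, mostly with a low value. They report only what shows in the picture. A call takes as long as a camera call. They do not tell look-alikes from the thing itself.
- r.spot_in(camera, query): "xyz" ([x, y, z] in m, in world coordinates, good to about 4 mm: the middle of the surface that is visible of it).
- r.place_of(camera, query): "xyz" ([x, y, z] in m, in world coordinates, good to about 4 mm: a listed point, or the origin of a listed thing).
The state is a dict: "time": time; "qpos": joint angles; "joint_velocities": joint speeds; "effort": joint torques, N m; "tool_pos": TCP position; "eef_rot": TCP orientation; "force": force on the tool from outside, world axes, zero at the start; "torque": the same for the moment, N m; "finger_gap": finger opening in m.
Only numpy, scipy, OpenCV 4.12 (cv2) and the standard library are available. Lean on these libraries where they do the work, as an engineer would, in place of code of your own. Each camera call takes 0.05 s, during which the arm holds its last target. There are 200 camera calls.

TASK

Swing the heavy camera boom of the inspection stand round until its lens is centred over the round amber shellac impression, bring it to a standstill there, let go and leave it. It runs almost without friction: steer it only by pushing the upright outer faces of the two sprung buffers on its flanks (not from above, never on the camera head, beam or hub), keep it gentle (no hard shoves, head slower than 0.2 m/s) and do not let it run against its end stops. Leave the impression, the pewter seal box and the stoneware jar where they are.

Things in the scene. Friction and masses are not known exactly. Their poses are not given: they have to be found in the camera images.
- boom (a joint): Swing angle, rad, about the fixed upright axis of the steel stand beyond the lens: 0 towards the robot (within 0.1 rad of world -x), growing as the lens moves to +y. End stops at -0.95, 0.95 (keep within 0.90); keep under 0.6 rad/s. It turns level. Inertia about the axis nominally 0.42 kg m2 (hidden, -30 to +35 percent), viscous drag 0.025 N m s/rad, dry friction 0.0012 N m: it coasts for seconds.
- lens (a point): Axis of the downward camera lens, at the round black cap on the head's top, 110 mm above the table. It turns with the boom: x points to the boom's axis, 340 mm away; y is the way the lens moves as boom grows. Head: block 110 mm radially, 100 mm along the path, 60 to 110 mm above the table; beam 60 mm wide, 75 to 105 mm high; hub on the axis, radius 42 mm, top at 142 mm. Touch none of these.
- buffer_right (a joint): Travel, m, of the sprung felt buffer on the head's -y flank: 100 mm wide radially, 65 to 110 mm above the table, flat outer face 100 mm from the lens centre at joint 0. Pushed in along the path, up to 0.045 m, against 60 N/m, no preload, hardly damped, mass 0.08 kg; this drives the boom to positive angles. Touch its outer face only, TCP 95 to 115 mm high, not its top.
- buffer_left (a joint): The same on the head's left flank (+y side of the lens), mirrored: pushing its outer face in drives the boom to negative angles.
- impression: Target: round amber shellac impression, cracked disc of 60 mm diameter, 13 mm high, loose on the table under the lens path, 340 mm (within 20 mm) from the boom's axis; origin at the centre of its underside. Only the offset along the lens path (y of lens) counts. The head passes 47 mm above it. Leave it lying.
- seal_box: Round pewter seal box, 66 mm diameter, 28 mm high, also lying under the path of the lens, beside the impression on either side of it; origin at the centre of its underside. The head passes over it. Leave alone.
- jar: Squat stoneware jar, 116 mm diameter, 105 mm high, to the left; origin at the centre of its underside. Leave alone.
Mind the look-alikes: they are no part of the job. Of the things that look like the impression, the smallest one is meant.

How it is judged:
By the outcome, as a careful person would: the job done as asked, in the order asked, and still so for the second after the job is handed in, with the robot touching nothing.
It also fails if it takes over 45 s, if anything falls off the work surface, if the arm or the gripper's body presses on something with over 40 N, if the wrist force passes 120 N, or if a joint passes its speed limit or range.

## Working session

There is one attempt and no reset: what is moved stays moved. The work goes in short steps, Python scripts to look and compute and a shell command to move; the robot and the scene stay as the last step left them, time stands still between calls to the robot, and variables do not carry over. Pictures are saved under pics/ and viewed, about 8 in all and at most 12, crops included, and the job is handed in when it is done.

```bash
mkdir -p pics; ls
python3 - <<'E'
from workcell import r
import cv2,numpy as np
s=r.read_state();print(s['time'],s['tool_pos'],s['eef_rot'],s['finger_gap'],s['force'])
for c in("scene","side"):
    p,d=r.grab_frame(c);cv2.imwrite(f"pics/{c}0.png",p[:,:,::-1])
    np.save(f"pics/{c}0.npy",d)
    for q in("lens","impression","seal_box","jar","buffer_right","buffer_left"):
        for o in r.place_of(c,q): print(c,q,np.round(o['xyz'],3),round(o['confidence'],2))
a=cv2.imread("pics/scene0.png");b=cv2.imread("pics/side0.png")
cv2.imwrite("pics/scene0.png",a)
E
```

```text
pics
0.0 [6.24216620e-01 1.22802107e-04 2.48661634e-01] [ 0.70710017  0.70711238 -0.00074271 -0.00094528] 0.08504595609134229 [-0.03669477  0.53255124 -0.1873997 ]
scene impression [0.604 0.144 0.001] 0.93
scene impression [ 0.584  0.288 -0.001] 0.81
scene impression [ 0.485  0.195 -0.002] 0.75
scene seal_box [0.455 0.086 0.003] 0.73
scene seal_box [0.412 0.376 0.001] 0.38
scene jar [0.412 0.374 0.002] 0.7Traceback (most recent call last):
  File "<stdin>", line 8, in <module>
ValueError: it knows: impression, jar, lens, seal_box
```

View pics/scene0.png

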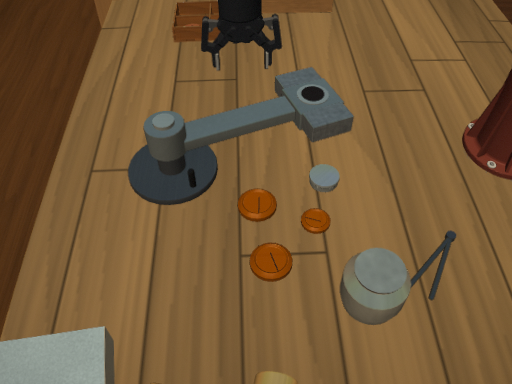

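Run:
```python
from workcell import r
import cv2,numpy as np
for c in("side","scene"):
    p,d=r.grab_frame(c);cv2.imwrite(f"pics/{c}1.png",p[:,:,::-1]);np.save(f"pics/{c}1.npy",d)
    for q in("lens","impression","seal_box","jar"):
        for o in r.place_of(c,q): print(c,q,np.round(o['xyz'],3),round(o['confidence'],2))
    print(c,r.camera_info(c))
```

```text
side lens [ 0.469 -0.077  0.111] 0.59
side impression [ 0.488  0.193 -0.003] 0.83
side impression [0.583 0.289 0.004] 0.81
side impression [0.598 0.147 0.002] 0.74
side seal_box [ 0.46   0.084 -0.002] 0.68
side seal_box [ 0.409  0.376 -0.002] 0.39
side seal_box [ 0.469 -0.08   0.112] 0.21
side jar [ 0.41   0.376 -0.001] 0.92
side {'camera_matrix': array([[427.86178842,   0.        , 255.09759826],
       [  0.        , 427.86178842, 186.34795543],
       [  0.        ,   0.        ,   1.        ]]), 'k1': -0.1311532301419044, 'extrinsics': array([[-0.74179407, -0.67055768,  0.00969322,  0.54830047],
       [-0.49047554,  0.53261028, -0.6897536 ,  0.24940837],
       [ 0.45735686, -0.51640942, -0.72397929,  0.83597281],
       [ 0.        ,  0.        ,  0.        ,  1.        ]])}
scene lens [ 0.47  -0.078  0.106] 0.84
scene impression [ 0.584  0.29  -0.002] 0.91
scene impression [0.487 0.197 0.001] 0.88
scene impression [0.605 0.147 0.002] 0.84
scene seal_box [0.452 0.082 0.001] 0.62
scene jar [ 0.467 -0.076  0.107] 0.62
scene jar [ 0.412  0.373 -0.002] 0.6
scene {'camera_matrix': array([[471.96193079,   0.        , 257.57498753],
       [  0.        , 471.96193079, 189.76682422],
       [  0.        ,   0.        ,   1.        ]]), 'k1': -0.1191968549617001, 'extrinsics': array([[-0.99913647,  0.04084772, -0.00760066,  0.59471259],
       [ 0.03589441,  0.75646326, -0.65305048, -0.09869211],
       [-0.020926  , -0.65275937, -0.75727624,  1.09743565],
       [ 0.        ,  0.        ,  0.        ,  1.        ]])}
```

View pics/side1.png

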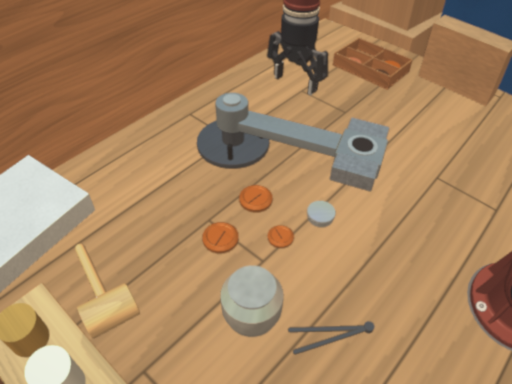

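The scene picture shows the boom head with its black lens cap at (312,94) and the hub at (166,120). The side picture shows the cap at (363,145) and the hub at (232,101).

Three things could be taken for the impression, by scene pixel: a disc at (257,204), a disc at (271,261), and the smallest at (315,220), which is the side view's (281,236). I choose the smallest. The pewter box is at (324,178) and the jar at (375,285).

Next I'll localise precisely and check the choice in a crop.

```bash
cat > h.py <<'E'
from workcell import r
import cv2,numpy as np
from scipy.spatial.transform import Rotation as R
def pix2w(c,uv,z):
    i=r.camera_info(c);K=i["camera_matrix"];E=i["extrinsics"]
    p=cv2.undistortPoints(np.array([[uv]],float),K,np.array([i["k1"],0,0,0.]))[0,0]
    d=E[:3,:3].T@[p[0],p[1],1];o=-E[:3,:3].T@E[:3,3]
    return o+d*(z-o[2])/d[2]
def w2pix(c,P):
    i=r.camera_info(c);E=i["extrinsics"]
    return cv2.projectPoints(np.array([P],float),cv2.Rodrigues(E[:3,:3])[0],E[:3,3],i["camera_matrix"],np.array([i["k1"],0,0,0.]))[0][0,0]
def blob(mask,near,rad):
    n,l,st,ce=cv2.connectedComponentsWithStats(mask.astype(np.uint8))
    k=[(st[j,4],j) for j in range(1,n) if np.hypot(*(ce[j]-near))<rad]
    return (ce[max(k)[1]],max(k)[0]) if k else (None,0)
def orange(p):
    h=cv2.cvtColor(p,cv2.COLOR_RGB2HSV);return (h[...,0]<14)&(h[...,1]>185)&(h[...,2]>90)
E
python3 - <<'E'
from h import *
for c,hub in(("scene",(166,120)),("side",(232,101))):
    p=cv2.imread(f"pics/{c}1.png")[:,:,::-1].copy();d=np.load(f"pics/{c}1.npy")
    m=orange(p)
    for P in((.603,.146),(.584,.289),(.486,.195)):
        ce,n=blob(m,w2pix(c,(*P,.013)),12)
        if ce is not None: print(c,"disc",ce,n,pix2w(c,ce,.011)[:2])
    dk=p.max(2)<40;L=w2pix(c,(.469,-.077,.11));ce,n=blob(dk,L,12);print(c,"lens",ce,n,pix2w(c,ce,.11)[:2])
    # hub top from depth: points at z .142
    v,u=np.mgrid[80:170,120:280];u=u.ravel();v=v.ravel()
    i=r.camera_info(c);K=i["camera_matrix"];E=i["extrinsics"]
    q=cv2.undistortPoints(np.stack([u,v],-1).astype(float)[:,None],K,np.array([i["k1"],0,0,0.]))[:,0]
    dd=d[v,u];X=np.c_[q*dd[:,None],dd];W=(X-E[:3,3])@E[:3,:3]
    print([(round(z,3),((W[:,2]>z-.002)&(W[:,2]<z+.002)).sum()) for z in np.arange(.13,.16,.004)])
    s=W[(W[:,2]>.136)&(W[:,2]<.149)&(W[:,0]>.7)&(W[:,0]<.9)]
    (cx,cy),rr=cv2.minEnclosingCircle(s[:,:2].astype(np.float32));print(c,"hub",len(s),s.mean(0),(cx,cy),rr)
p=cv2.imread("pics/scene1.png")
cv2.imwrite("pics/crop.png",cv2.resize(p[50:300,130:430],None,fx=2.4,fy=2.4,interpolation=cv2.INTER_CUBIC))
E
```

```text
scene disc [258.5 199. ] 8 [0.59881062 0.1370768 ]
scene disc [274.33333333 263.33333333] 3 [0.57569913 0.29540541]
scene disc [315.5 219.5] 4 [0.48610246 0.19626205]
scene lens [312.30508475  93.20762712] 236 [ 0.46703478 -0.08537059]
[(np.float64(0.13), np.int64(68)), (np.float64(0.134), np.int64(51)), (np.float64(0.138), np.int64(97)), (np.float64(0.142), np.int64(515)), (np.float64(0.146), np.int64(62)), (np.float64(0.15), np.int64(247)), (np.float64(0.154), np.int64(17)), (np.float64(0.158), np.int64(0))]
scene hub 708 [0.78498327 0.04705376 0.14208679] (0.7885398864746094, 0.0376453772187233) 0.04458014294505119
side disc [254.91258741 195.8006993 ] 286 [0.6066865  0.14736359]
side disc [220.08536585 234.50914634] 328 [0.58554863 0.28607724]
side disc [280.4742268  234.95876289] 97 [0.48586525 0.19624673]Traceback (most recent call last):
  File "<stdin>", line 8, in <module>
  File "h.py", line 6, in pix2w
    p=cv2.undistortPoints(np.array([[uv]],float),K,np.array([i["k1"],0,0,0.]))[0,0]
      ~~~~~~~~~~~~~~~~~~~^^^^^^^^^^^^^^^^^^^^^^^^^^^^^^^^^^^^^^^^^^^^^^^^^^^^^
cv2.error: OpenCV(4.12.0) /io/opencv/modules/calib3d/src/undistort.dispatch.cpp:538: error: (-215:Assertion failed) npoints >= 0 && src.isContinuous() && (depth == CV_32F || depth == CV_64F) in function 'undistortPoints'
```

```bash
sed -i '/^def orange/,$d' h.py
cat >> h.py <<'E'
def orange(p):
    h=cv2.cvtColor(p,cv2.COLOR_RGB2HSV).astype(int);return (h[...,0]<13)&(h[...,1]>200)&(h[...,2]>70)|((p[...,0]>2.2*p[...,1].astype(int))&(p[...,0]>100)&(p[...,2]<70))
def dark(p): return p.max(2)<62
E
python3 - <<'E'
from h import *
for c in("scene","side"):
    p=cv2.imread(f"pics/{c}1.png")[:,:,::-1].copy();d=np.load(f"pics/{c}1.npy")
    m=orange(p)
    for P in((.603,.146),(.584,.289),(.486,.195)):
        x=w2pix(c,(*P,.013)).round().astype(int);print(p[x[1]-3,x[0]-5],p[x[1]+3,x[0]+5])
        ce,n=blob(m,w2pix(c,(*P,.013)),12)
        if ce is not None: print(c,"disc",ce,n,pix2w(c,ce,.011)[:2])
    x=w2pix(c,(.469,-.077,.11)).round().astype(int);print("lenspx",x,p[x[1],x[0]],p[x[1],x[0]+4],p[x[1],x[0]+20])
    ce,n=blob(dark(p),x,12)
    if ce is not None: print(c,"lens",ce,n,pix2w(c,ce,.11)[:2])
    v,u=np.mgrid[80:170,120:280];u=u.ravel();v=v.ravel()
    i=r.camera_info(c);K=i["camera_matrix"];E=i["extrinsics"]
    q=cv2.undistortPoints(np.stack([u,v],-1).astype(float)[:,None],K,np.array([i["k1"],0,0,0.]))[:,0]
    dd=d[v,u];X=np.c_[q*dd[:,None],dd];W=(X-E[:3,3])@E[:3,:3]
    for lo,hi in((.139,.1455),(.147,.154)):
        s=W[(W[:,2]>lo)&(W[:,2]<hi)&(W[:,0]>.7)&(W[:,0]<.9)&(dd>0)]
        if len(s): 
            (cx,cy),rr=cv2.minEnclosingCircle(s[:,:2].astype(np.float32));print(c,"hub",lo,len(s),s.mean(0),(cx,cy),rr)
p=cv2.imread("pics/scene1.png");q=cv2.imread("pics/side1.png")
f=lambda a:cv2.resize(a,None,fx=2.6,fy=2.6,interpolation=cv2.INTER_CUBIC)
cv2.imwrite("pics/crop.png",np.hstack([f(p[60:290,210:360]),f(q[60:290,190:340])]))
E
```

```text
[145  69   2] [144  69   1]
scene disc [258. 208.] 1 [0.60085222 0.16106886]
[143  68   0] [104  54  15]
scene disc [272. 258.] 1 [0.57937088 0.28339312]
[145  71   4] [140  67   0]
scene disc [310. 218.] 1 [0.49679022 0.19192908]
lenspx [312  96] [24 20 21] [25 22 23] [ 87 101 102]
scene lens [312.4375      93.24609375] 256 [ 0.46675185 -0.08521777]
scene hub 0.139 585 [0.78570994 0.04521392 0.14194681] (0.7870537638664246, 0.03945174813270569) 0.04312736541032791
scene hub 0.147 278 [0.78617761 0.03917341 0.15010618] (0.7852835059165955, 0.038605254143476486) 0.02383783459663391
[196 108  51] [196 108  52]
[195 107  51] [197 108  52]
[174  99  51] [196 108  53]
lenspx [361 145] [62 55 52] [62 56 52] [136 148 149]
side lens [358.14285714 141.14285714] 7 [ 0.48310986 -0.08543559]
side hub 0.139 340 [0.77867826 0.04506587 0.14309215] (0.7864415049552917, 0.038548655807971954) 0.04326378554105759
side hub 0.147 163 [0.78548165 0.0389801  0.15128531] (0.7872406244277954, 0.0364307202398777) 0.023874148726463318
```

View pics/crop.png

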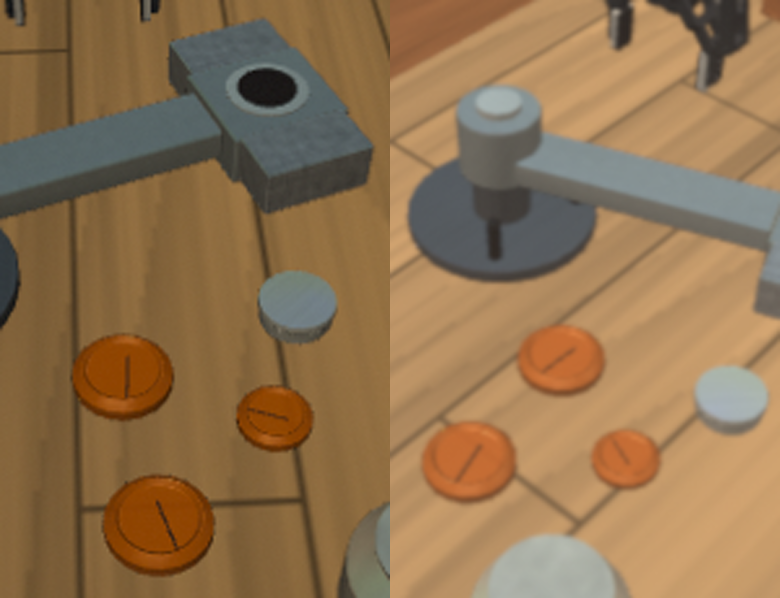

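```bash
sed -i '/^def orange/,$d' h.py
cat >> h.py <<'E'
def orange(p): q=p.astype(int);return (q[...,1]<.61*q[...,0])&(q[...,0]>90)&(q[...,2]<.4*q[...,0])
def dark(p,c): return p.max(2)<(55 if c=="scene" else 88)
E
python3 - <<'E'
from h import *
for c in("scene","side"):
    p=cv2.imread(f"pics/{c}1.png")[:,:,::-1].copy();d=np.load(f"pics/{c}1.npy")
    i=r.camera_info(c);K=i["camera_matrix"];E=i["extrinsics"];print("cam",-E[:3,:3].T@E[:3,3])
    m=orange(p)
    for P in((.603,.146),(.584,.289),(.486,.195)):
        ce,n=blob(m,w2pix(c,(*P,.013)),12)
        if ce is not None: print(c,"disc",ce,n,pix2w(c,ce,.010)[:2])
    x=w2pix(c,(.469,-.077,.11))
    ce,n=blob(dark(p,c),x,12);print(c,"lens",ce,n,pix2w(c,ce,.11)[:2])
    u,v=ce.round().astype(int)
    for du in(0,16):
        q=cv2.undistortPoints(np.array([[[u+du,v]]],float),K,np.array([i["k1"],0,0,0.]))[0,0]
        print("depthpt",(np.r_[q,1]*d[v,u+du]-E[:3,3])@E[:3,:3])
E
```

```text
cam [0.62070648 0.76672571 0.77113123]
scene disc [256.35625    204.23229167] 960 [0.60381927 0.15012671]
scene disc [270.23231511 261.20659164] 1244 [0.58307801 0.28973138]
scene disc [315.09625668 220.39750446] 561 [0.48701276 0.19773253]
scene lens [312.36546185  93.30923695] 249 [ 0.46694295 -0.0849941 ]
depthpt [ 0.46893221 -0.07892635  0.1156054 ]
depthpt [ 0.43196297 -0.08179975  0.11225484]
cam [0.14671684 0.66653386 0.77194253]
side disc [255.25965997 197.87326121] 647 [0.60216703 0.15110523]
side disc [219.85377943 237.02106568] 807 [0.58155643 0.29083065]
side disc [280.07951807 236.16626506] 415 [0.48480901 0.19879694]
side lens [362.36407767 144.03883495] 206 [ 0.46979095 -0.08334653]
depthpt [ 0.46865694 -0.07855452  0.11380075]
depthpt [ 0.44158423 -0.10910759  0.110688  ]
```

The crop confirms the small disc at scene (315,220) is clearly the smallest. It sits about 339 mm from the hub axis, which matches the description. The lens cap is at z≈0.115.

That gives:
- axis at about (0.7865, 0.0385)
- lens angle about -0.353
- target angle about +0.482

Next I write a measuring helper and move to the right flank.

```bash
cat > m.py <<'E'
from h import *
import json,os
A=np.array([.7865,.0385]);TGT=.4822
def angles():
    out=[]
    for c in("scene","side"):
        p,d=r.grab_frame(c);p=np.ascontiguousarray(p);np.save(f"pics/last_{c}.npy",p)
        n,l,st,ce=cv2.connectedComponentsWithStats(dark(p,c).astype(np.uint8))
        for j in range(1,n):
            if 70<st[j,4]<420 and .4<st[j,2]/st[j,3]<2.5:
                w=pix2w(c,ce[j],.115)[:2]-A;rad=np.hypot(*w)
                if .327<rad<.349 and abs(np.arctan2(w[1],-w[0]))<1.1: out.append((c,np.arctan2(w[1],-w[0]),rad,st[j,4]))
    return out
if __name__=="__main__":
    s=r.read_state();o=angles();t=s["time"]
    for x in o: print("%s %.4f r%.3f n%d"%x)
    ph=np.mean([x[1] for x in o]);print("t %.3f phi %.4f  to go %.4f rad %.1f mm"%(t,ph,TGT-ph,340*(TGT-ph)))
    if os.path.exists("last.json"):
        t0,p0=json.load(open("last.json"));print("mean rate %.4f rad/s"%((ph-p0)/(t-t0+1e-9)))
    json.dump([t,ph],open("last.json","w"))
    T=np.array(s["tool_pos"]);L=A+.34*np.array([-np.cos(ph),np.sin(ph)]);tt=np.array([np.sin(ph),np.cos(ph)]);rr=np.array([np.cos(ph),-np.sin(ph)])
    X=R.from_quat(s["eef_rot"]).as_matrix();e=T[:2]-L
    print("TCP",T.round(4),"path %.4f radial %.4f"%(e@tt,e@rr),"turn to align x with path %.1f deg"%np.degrees(np.arctan2(X[0,0]*tt[1]-X[1,0]*tt[0],X[:2,0]@tt)*-1),"F",np.round(s["force"],2),"gap %.3f"%s["finger_gap"])
E
python3 -m crank '[{"xyz":[-0.041,-0.0216,0],"turn":0},{"xyz":[-0.041,-0.0216,0],"turn":0},{"xyz":[-0.041,-0.0216,0],"turn":0},{"xyz":[-0.041,-0.0216,0],"turn":0},{"xyz":[-0.041,-0.0216,0],"turn":0},{"xyz":[0,0,0],"turn":-10},{"xyz":[0,0,0],"turn":-10},{"xyz":[0,0,0.03],"turn":0},{"xyz":[0,0,0.03],"turn":0},{"xyz":[0,0,0.03],"turn":0}]' 255 40; python3 m.py
```

```text
time: 2.0
tool_pos: [0.5181, -0.2143, 0.1638]
eef_rot: [0.569, 0.822, 0.001, 0.007]
force: [-0.0, 0.1, -0.3]
finger_gap: -0.0006
scene -0.3523 r0.339 n250
side -0.3491 r0.340 n206
t 2.000 phi -0.3507  to go 0.8329 rad 283.2 mm
TCP [ 0.5181 -0.2143  0.1638] path -0.1452 radial 0.0011 turn to align x with path 0.6 deg F [-0.01  0.09 -0.35] gap -0.001
```

```bash
python3 -m crank '[{"xyz":[0,0,0.02],"turn":0},{"xyz":[0,0,0.02],"turn":0},{"xyz":[0,0,0.02],"turn":0},{"xyz":[0.005,0,0],"turn":0},{"xyz":[0.005,0,0],"turn":0},{"xyz":[0.005,0,0],"turn":0},{"xyz":[0.005,0,0],"turn":0},{"xyz":[0.005,0,0],"turn":0},{"xyz":[0.0035,0,0],"turn":0},{"xyz":[0.0035,0,0],"turn":0}]'; python3 m.py
```

```text
time: 3.35
tool_pos: [0.5081, -0.183, 0.1041]
eef_rot: [0.569, 0.823, 0.001, 0.009]
force: [-0.4, 0.8, -0.5]
finger_gap: 0.0
scene -0.3523 r0.339 n250
side -0.3491 r0.340 n206
t 3.350 phi -0.3507  to go 0.8329 rad 283.2 mm
mean rate 0.0000 rad/s
TCP [ 0.5081 -0.183   0.1041] path -0.1123 radial 0.0024 turn to align x with path 0.6 deg F [-0.37  0.8  -0.5 ] gap 0.000
```

```bash
python3 -m crank '[{"xyz":[0.0035,0,0],"turn":0},{"xyz":[0.0035,0,0],"turn":0},{"xyz":[0.0035,0,0],"turn":0},{"xyz":[0.0035,0,0],"turn":0},{"xyz":[0.0035,0,0],"turn":0},{"xyz":[0.0035,0,0],"turn":0},{"xyz":[0.0035,0,0],"turn":0},{"xyz":[0.0035,0,0],"turn":0},{"xyz":[0,0,0],"turn":0},{"xyz":[-0.01,0,-0.04],"turn":0}]'; python3 m.py
```

```text
time: 4.7
tool_pos: [0.4968, -0.162, 0.14]
eef_rot: [0.568, 0.823, 0.0, 0.004]
force: [-0.3, -0.5, -0.4]
finger_gap: -0.0001
scene -0.2234 r0.339 n273
side -0.2109 r0.340 n229
t 4.700 phi -0.2171  to go 0.6993 rad 237.8 mm
mean rate 0.0990 rad/s
TCP [ 0.4968 -0.162   0.14  ] path -0.1334 radial 0.0139 turn to align x with path 8.3 deg F [-0.29 -0.47 -0.41] gap -0.000
```

```bash
python3 -m crank '[{"xyz":[0,0,-0.04],"turn":0},{"xyz":[0.053,0.026,0],"turn":0},{"xyz":[0.053,0.026,0],"turn":0},{"xyz":[0.053,0.026,0],"turn":0},{"xyz":[0.053,0.026,0],"turn":0},{"xyz":[0.053,0.026,0],"turn":0},{"xyz":[0.053,0.026,0],"turn":0},{"xyz":[0.053,0.026,0],"turn":0},{"xyz":[0.053,0.026,0],"turn":0},{"xyz":[0,0,0],"turn":10}]'; python3 m.py
```

```text
time: 6.05
tool_pos: [0.5523, 0.3181, 0.1829]
eef_rot: [0.642, 0.766, 0.005, 0.015]
force: [-0.3, -0.7, 1.0]
finger_gap: 0.0002
scene -0.0069 r0.348 n154
side 0.0011 r0.340 n256
t 6.050 phi -0.0029  to go 0.4851 rad 164.9 mm
mean rate 0.1587 rad/s
TCP [0.5523 0.3181 0.1829] path 0.2803 radial 0.1066 turn to align x with path 9.9 deg F [-0.28 -0.72  1.02] gap 0.000
```

```bash
python3 -m crank '[{"xyz":[0,0,0.02],"turn":9},{"xyz":[0,0,0.02],"turn":9},{"xyz":[0,0,0.02],"turn":9},{"xyz":[0,0,0.019],"turn":9},{"xyz":[0,0,0],"turn":0},{"xyz":[0,0,0],"turn":0},{"xyz":[0,0,0],"turn":0},{"xyz":[0,0,0],"turn":0},{"xyz":[0,0,0],"turn":0},{"xyz":[0,0,0],"turn":0}]'; python3 m.py
```

```text
time: 7.4
tool_pos: [0.5566, 0.3096, 0.1042]
eef_rot: [0.847, 0.531, 0.01, 0.014]
force: [-0.2, 0.0, -0.4]
finger_gap: -0.0
side 0.1961 r0.340 n279
t 7.400 phi 0.1961  to go 0.2861 rad 97.3 mm
mean rate 0.1474 rad/s
TCP [0.5566 0.3096 0.1042] path 0.2211 radial 0.0617 turn to align x with path -14.7 deg F [-0.16  0.03 -0.36] gap -0.000
```

```bash
python3 -m crank '[{"xyz":[-0.0097,-0.002,0],"turn":0},{"xyz":[-0.0097,-0.002,0],"turn":0},{"xyz":[-0.0097,-0.002,0],"turn":0},{"xyz":[-0.0097,-0.002,0],"turn":0},{"xyz":[-0.0097,-0.002,0],"turn":0},{"xyz":[0,0,0],"turn":0},{"xyz":[0,0,0],"turn":0},{"xyz":[0,0,0],"turn":0},{"xyz":[0,0,0],"turn":0},{"xyz":[0,0,0],"turn":0}]'; python3 m.py
```

```text
time: 8.75
tool_pos: [0.524, 0.2674, 0.1035]
eef_rot: [0.848, 0.531, 0.01, 0.014]
force: [0.8, -0.7, -1.3]
finger_gap: 0.0
side 0.3741 r0.340 n305
t 8.750 phi 0.3741  to go 0.1081 rad 36.7 mm
mean rate 0.1319 rad/s
TCP [0.524  0.2674 0.1035] path 0.1171 radial 0.0120 turn to align x with path -4.5 deg F [ 0.81 -0.72 -1.29] gap 0.000
```

```bash
python3 -m crank '[{"xyz":[0.0048,0,0],"turn":0},{"xyz":[0.0048,0,0],"turn":0},{"xyz":[0.0025,0,0],"turn":0},{"xyz":[0.0025,0,0],"turn":0},{"xyz":[0.0025,0,0],"turn":0},{"xyz":[0.0025,0,0],"turn":0},{"xyz":[0.0025,0,0],"turn":0},{"xyz":[0.0025,0,0],"turn":0},{"xyz":[0.0025,0,0],"turn":0},{"xyz":[0.0025,0,0],"turn":0}]';python3 -m crank '[{"xyz":[0.0025,0,0],"turn":0},{"xyz":[0.004,0,0],"turn":0},{"xyz":[0.004,0,0],"turn":0},{"xyz":[0,0,0],"turn":0},{"xyz":[0,0,0],"turn":0},{"xyz":[0,0,0],"turn":0},{"xyz":[0,0,0],"turn":0},{"xyz":[0,0,0],"turn":0},{"xyz":[0,0,0],"turn":0},{"xyz":[0,0,0],"turn":0}]'; python3 m.py
```

```text
time: 10.1
tool_pos: [0.5381, 0.2961, 0.1036]
eef_rot: [0.848, 0.53, 0.01, 0.014]
force: [0.5, -0.3, 1.0]
finger_gap: 0.0006
time: 11.35
tool_pos: [0.5427, 0.306, 0.1034]
eef_rot: [0.848, 0.53, 0.01, 0.014]
force: [0.0, -0.1, 0.1]
finger_gap: -0.0001
side 0.5004 r0.340 n322
t 11.350 phi 0.5004  to go -0.0182 rad -6.2 mm
mean rate 0.0486 rad/s
TCP [0.5427 0.306  0.1034] path 0.1177 radial -0.0023 turn to align x with path 2.8 deg F [ 0.02 -0.08  0.11] gap -0.000
```

```bash
python3 m.py|tail -3; python3 m.py|tail -3;  python3 m.py|tail -3
```

```text
t 11.450 phi 0.5007  to go -0.0185 rad -6.3 mm
mean rate 0.0030 rad/s
TCP [0.5427 0.306  0.1034] path 0.1176 radial -0.0023 turn to align x with path 2.8 deg F [ 0.61 -0.53 -0.1 ] gap 0.000
t 11.550 phi 0.5009  to go -0.0187 rad -6.4 mm
mean rate 0.0018 rad/s
TCP [0.5427 0.306  0.1034] path 0.1175 radial -0.0023 turn to align x with path 2.8 deg F [ 0.19 -0.32  0.19] gap -0.000
t 11.650 phi 0.5013  to go -0.0191 rad -6.5 mm
mean rate 0.0042 rad/s
TCP [0.5427 0.306  0.1034] path 0.1174 radial -0.0024 turn to align x with path 2.8 deg F [ 0.55  0.34 -0.01] gap -0.000
```

```bash
python3 -m crank '[{"xyz":[-0.0015,0,0],"turn":3},{"xyz":[-0.0015,0,0],"turn":0},{"xyz":[-0.0012,0,0],"turn":0},{"xyz":[-0.0003,0,0],"turn":0},{"xyz":[-0.0003,0,0],"turn":0},{"xyz":[-0.0003,0,0],"turn":0},{"xyz":[-0.0003,0,0],"turn":0},{"xyz":[-0.0003,0,0],"turn":0},{"xyz":[-0.0003,0,0],"turn":0},{"xyz":[-0.0003,0,0],"turn":0}]'; python3 m.py
```

```text
time: 13.0
tool_pos: [0.5396, 0.3003, 0.1034]
eef_rot: [0.861, 0.509, 0.01, 0.014]
force: [-1.0, 0.3, -0.3]
finger_gap: 0.0001
side 0.5052 r0.341 n323
t 13.000 phi 0.5052  to go -0.0230 rad -7.8 mm
mean rate 0.0029 rad/s
TCP [0.5396 0.3003 0.1034] path 0.1097 radial -0.0028 turn to align x with path 0.1 deg F [-0.97  0.25 -0.27] gap 0.000
```

```bash
python3 -m crank '[{"xyz":[-0.0003,0,0],"turn":0},{"xyz":[-0.0003,0,0],"turn":0},{"xyz":[-0.0003,0,0],"turn":0},{"xyz":[-0.0003,0,0],"turn":0},{"xyz":[-0.0003,0,0],"turn":0},{"xyz":[-0.0003,0,0],"turn":0},{"xyz":[-0.0003,0,0],"turn":0},{"xyz":[-0.0003,0,0],"turn":0},{"xyz":[-0.0003,0,0],"turn":0},{"xyz":[-0.0003,0,0],"turn":0}]'; python3 m.py
```

```text
time: 14.35
tool_pos: [0.5381, 0.2975, 0.1034]
eef_rot: [0.861, 0.509, 0.01, 0.014]
force: [0.1, -0.0, -0.4]
finger_gap: -0.0001
side 0.4905 r0.340 n319
t 14.350 phi 0.4905  to go -0.0083 rad -2.8 mm
mean rate -0.0109 rad/s
TCP [0.5381 0.2975 0.1034] path 0.1114 radial -0.0011 turn to align x with path -0.8 deg F [ 0.07 -0.01 -0.44] gap -0.000
```

```bash
python3 m.py|sed -n '2,3p'; python3 m.py|sed -n '2,3p'
```

```text
t 14.450 phi 0.4896  to go -0.0074 rad -2.5 mm
mean rate -0.0093 rad/s
t 14.550 phi 0.4876  to go -0.0054 rad -1.8 mm
mean rate -0.0199 rad/s
```

```bash
python3 -m crank '[{"xyz":[0.006,0,-0.03],"turn":0},{"xyz":[0,0,-0.05],"turn":0},{"xyz":[-0.046,0.0017,0],"turn":0},{"xyz":[-0.046,0.0017,0],"turn":0},{"xyz":[-0.046,0.0017,0],"turn":0},{"xyz":[-0.046,0.0017,0],"turn":0},{"xyz":[-0.046,0.0017,0],"turn":0},{"xyz":[-0.046,0.0017,0],"turn":0},{"xyz":[0,0,0.03],"turn":0},{"xyz":[0,0,0],"turn":0}]'; python3 m.py; python3 m.py|sed -n '1,4p'
```

```text
time: 15.9
tool_pos: [0.4138, 0.05, 0.1571]
eef_rot: [0.86, 0.509, 0.014, 0.017]
force: [0.3, 0.4, -0.1]
finger_gap: -0.0
side 0.4763 r0.340 n328
t 15.900 phi 0.4763  to go 0.0059 rad 2.0 mm
mean rate -0.0084 rad/s
TCP [0.4138 0.05   0.1571] path -0.1606 radial 0.0036 turn to align x with path -1.5 deg F [ 0.29  0.35 -0.13] gap -0.000
side 0.4755 r0.340 n325
t 16.000 phi 0.4755  to go 0.0067 rad 2.3 mm
mean rate -0.0077 rad/s
TCP [0.4166 0.0504 0.1597] path -0.1587 radial 0.0057 turn to align x with path -1.5 deg F [ 0.95 -0.34 -0.34] gap 0.000
```

```bash
python3 -m crank '[{"xyz":[0,0,0.028],"turn":0},{"xyz":[0,0,0.028],"turn":0},{"xyz":[0.0075,0,0],"turn":0},{"xyz":[0.0075,0,0],"turn":0},{"xyz":[0.0075,0,0],"turn":0},{"xyz":[0.0075,0,0],"turn":0},{"xyz":[0,0,0],"turn":0},{"xyz":[0,0,0],"turn":0},{"xyz":[0,0,0],"turn":0},{"xyz":[0,0,0],"turn":0}]'; python3 m.py
python3 - <<'E'
import numpy as np,cv2
a=np.load('pics/last_scene.npy')[:,:,::-1]
b=np.load('pics/last_side.npy')[:,:,::-1]
cv2.imwrite('pics/s2.png',np.hstack([cv2.resize(a[100:330,180:400],None,fx=1.8,fy=1.8),cv2.resize(b[100:330,180:400],None,fx=1.8,fy=1.8)]))
from m import *
i=w2pix("scene",(*(A+.34*np.array([-np.cos(.47),np.sin(.47)])),.115)).round().astype(int);print(i);p=a;print(p[i[1]-2:i[1]+3,i[0]].tolist())
E
```

```text
time: 17.35
tool_pos: [0.4433, 0.0806, 0.1124]
eef_rot: [0.858, 0.512, 0.024, 0.023]
force: [0.3, -1.0, -0.7]
finger_gap: -0.0
side 0.4687 r0.341 n327
t 17.350 phi 0.4687  to go 0.0135 rad 4.6 mm
mean rate -0.0050 rad/s
TCP [0.4433 0.0806 0.1124] path -0.1174 radial 0.0148 turn to align x with path -1.5 deg F [ 0.35 -1.03 -0.68] gap -0.000
[322 184]
[[22, 25, 27], [25, 25, 27], [25, 25, 29], [23, 26, 27], [23, 25, 29]]
```

View pics/s2.png

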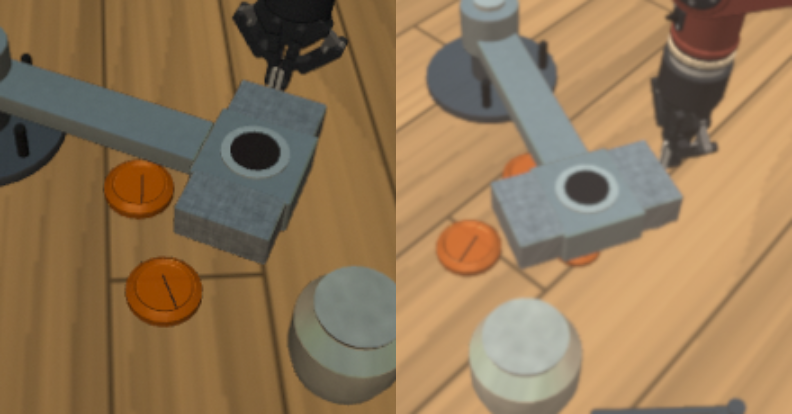

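The picture shows the head standing over the small disc, lens cap at scene (322,184). The gripper is beyond the right-hand buffer without touching it. The scene cap was rejected only because its area was over my limit, so I'll raise that.

```bash
sed -i 's/70<st\[j,4\]<420/70<st[j,4]<700/' m.py; python3 -m crank '[{"xyz":[0,0,0.005],"turn":0},{"xyz":[0.001,0,0],"turn":0},{"xyz":[0.001,0,0],"turn":0},{"xyz":[0,0,0],"turn":0},{"xyz":[0,0,0],"turn":0},{"xyz":[0,0,0],"turn":0},{"xyz":[0,0,0],"turn":0},{"xyz":[0,0,0],"turn":0},{"xyz":[0,0,0],"turn":0},{"xyz":[0,0,0],"turn":0}]'; python3 m.py; python3 -c "
from workcell import r;print(r.read_state()['qpos'])"
```

```text
time: 18.7
tool_pos: [0.4446, 0.0822, 0.1069]
eef_rot: [0.858, 0.512, 0.024, 0.023]
force: [-0.3, -0.1, -0.3]
finger_gap: 0.0
scene 0.4654 r0.339 n440
side 0.4658 r0.341 n328
t 18.700 phi 0.4656  to go 0.0166 rad 5.7 mm
mean rate -0.0023 rad/s
TCP [0.4446 0.0822 0.1069] path -0.1144 radial 0.0148 turn to align x with path -1.7 deg F [-0.29 -0.13 -0.27] gap 0.000
[ 0.03835801 -0.00802062  2.15828475 -0.02120685  0.92839369  0.54587115]
```

```bash
python3 -m crank '[{"xyz":[0.0007,0,0],"turn":0},{"xyz":[0.0007,0,0],"turn":0},{"xyz":[0.0007,0,0],"turn":0},{"xyz":[0.0005,0,0],"turn":0},{"xyz":[0.00025,0,0],"turn":0},{"xyz":[0.00025,0,0],"turn":0},{"xyz":[0.00025,0,0],"turn":0},{"xyz":[0.00025,0,0],"turn":0},{"xyz":[0.00025,0,0],"turn":0},{"xyz":[0.00025,0,0],"turn":0}]'; python3 m.py
```

```text
time: 20.05
tool_pos: [0.4466, 0.0861, 0.107]
eef_rot: [0.858, 0.512, 0.024, 0.023]
force: [0.1, 0.3, 0.9]
finger_gap: -0.0
scene 0.4688 r0.339 n438
side 0.4713 r0.340 n322
t 20.050 phi 0.4700  to go 0.0122 rad 4.1 mm
mean rate 0.0033 rad/s
TCP [0.4466 0.0861 0.107 ] path -0.1115 radial 0.0154 turn to align x with path -1.4 deg F [0.15 0.35 0.94] gap -0.000
```

```bash
python3 m.py|sed -n '1,4p'; python3 m.py|sed -n '1,4p'
```

```text
scene 0.4703 r0.339 n444
side 0.4722 r0.340 n325
t 20.150 phi 0.4713  to go 0.0109 rad 3.7 mm
mean rate 0.0121 rad/s
scene 0.4714 r0.339 n442
side 0.4728 r0.340 n324
t 20.250 phi 0.4721  to go 0.0101 rad 3.4 mm
mean rate 0.0083 rad/s
```

```bash
python3 -m crank '[{"xyz":[-0.006,0,0],"turn":0},{"xyz":[-0.006,0,0],"turn":0},{"xyz":[-0.006,0,0],"turn":0},{"xyz":[0,0,0],"turn":0},{"xyz":[0,0,0],"turn":0},{"xyz":[0,0,0],"turn":0},{"xyz":[0,0,0],"turn":0},{"xyz":[0,0,0],"turn":0},{"xyz":[0,0,0],"turn":0},{"xyz":[0,0,0],"turn":0}]'; python3 m.py;python3 m.py|sed -n '1,4p'
```

```text
time: 21.6
tool_pos: [0.4374, 0.0691, 0.1067]
eef_rot: [0.858, 0.512, 0.024, 0.023]
force: [-0.1, 0.3, 1.1]
finger_gap: -0.0003
scene 0.4831 r0.339 n446
side 0.4846 r0.340 n330
t 21.600 phi 0.4838  to go -0.0016 rad -0.6 mm
mean rate 0.0087 rad/s
TCP [0.4374 0.0691 0.1067] path -0.1353 radial 0.0168 turn to align x with path -0.6 deg F [-0.1   0.31  1.07] gap -0.000
scene 0.4837 r0.339 n442
side 0.4854 r0.341 n329
t 21.700 phi 0.4846  to go -0.0024 rad -0.8 mm
mean rate 0.0071 rad/s
```

```bash
python3 -m crank '[{"xyz":[-0.003,0,-0.03],"turn":0},{"xyz":[0,0,-0.05],"turn":0},{"xyz":[0.0455,-0.0032,0],"turn":0},{"xyz":[0.0455,-0.0032,0],"turn":0},{"xyz":[0.0455,-0.0032,0],"turn":0},{"xyz":[0.0455,-0.0032,0],"turn":0},{"xyz":[0.0455,-0.0032,0],"turn":0},{"xyz":[0.0455,-0.0032,0],"turn":0},{"xyz":[0,0,0.03],"turn":0},{"xyz":[0,0,0],"turn":0}]'; python3 m.py
```

```text
time: 23.05
tool_pos: [0.5507, 0.3249, 0.1638]
eef_rot: [0.859, 0.511, 0.026, 0.023]
force: [-0.7, -0.4, 0.1]
finger_gap: -0.0001
side 0.4925 r0.340 n324
t 23.050 phi 0.4925  to go -0.0103 rad -3.5 mm
mean rate 0.0059 rad/s
TCP [0.5507 0.3249 0.1638] path 0.1408 radial -0.0032 turn to align x with path -0.3 deg F [-0.68 -0.43  0.06] gap -0.000
```

```bash
python3 -m crank '[{"xyz":[0,0,0.03],"turn":0},{"xyz":[0,0,0.028],"turn":0},{"xyz":[-0.008,0,0],"turn":0},{"xyz":[-0.008,0,0],"turn":0},{"xyz":[-0.005,0,0],"turn":0},{"xyz":[0,0,0],"turn":0},{"xyz":[0,0,0],"turn":0},{"xyz":[0,0,0],"turn":0},{"xyz":[0,0,0],"turn":0},{"xyz":[0,0,0],"turn":0}]'; python3 m.py;python3 m.py|sed -n '1,4p'
```

```text
time: 24.4
tool_pos: [0.5538, 0.3063, 0.1217]
eef_rot: [0.86, 0.509, 0.04, 0.025]
force: [-0.0, -0.2, -0.3]
finger_gap: 0.0004
side 0.4944 r0.340 n320
t 24.400 phi 0.4944  to go -0.0122 rad -4.2 mm
mean rate 0.0014 rad/s
TCP [0.5538 0.3063 0.1217] path 0.1253 radial 0.0080 turn to align x with path -0.3 deg F [-0.03 -0.19 -0.26] gap 0.000
side 0.4943 r0.340 n321
t 24.500 phi 0.4943  to go -0.0121 rad -4.1 mm
mean rate -0.0018 rad/s
TCP [0.5537 0.3063 0.1217] path 0.1253 radial 0.0080 turn to align x with path -0.3 deg F [-0.05 -0.03 -0.31] gap 0.000
```

```bash
python3 -m crank '[{"xyz":[0,0,0.009],"turn":0},{"xyz":[0,0,0.008],"turn":0},{"xyz":[-0.004,0,0],"turn":0},{"xyz":[-0.004,0,0],"turn":0},{"xyz":[-0.002,0,0],"turn":0},{"xyz":[0,0,0],"turn":0},{"xyz":[0,0,0],"turn":0},{"xyz":[0,0,0],"turn":0},{"xyz":[0,0,0],"turn":0},{"xyz":[0,0,0],"turn":0}]'; python3 m.py
```

```text
time: 25.85
tool_pos: [0.5503, 0.2967, 0.103]
eef_rot: [0.86, 0.509, 0.04, 0.025]
force: [0.3, 0.6, -0.5]
finger_gap: 0.0001
side 0.4943 r0.340 n319
t 25.850 phi 0.4943  to go -0.0121 rad -4.1 mm
mean rate 0.0000 rad/s
TCP [0.5503 0.2967 0.103 ] path 0.1152 radial 0.0096 turn to align x with path -0.3 deg F [ 0.28  0.59 -0.54] gap 0.000
```

```bash
python3 -m crank '[{"xyz":[-0.0007,0,0],"turn":0},{"xyz":[-0.0007,0,0],"turn":0},{"xyz":[-0.0007,0,0],"turn":0},{"xyz":[-0.0006,0,0],"turn":0},{"xyz":[-0.0002,0,0],"turn":0},{"xyz":[-0.0002,0,0],"turn":0},{"xyz":[-0.0002,0,0],"turn":0},{"xyz":[-0.0002,0,0],"turn":0},{"xyz":[-0.0002,0,0],"turn":0},{"xyz":[-0.0002,0,0],"turn":0}]'; python3 m.py;python3 m.py|sed -n '1,4p'
```

```text
time: 27.2
tool_pos: [0.5482, 0.293, 0.1028]
eef_rot: [0.86, 0.509, 0.04, 0.025]
force: [-0.4, 0.7, 0.2]
finger_gap: 0.0003
side 0.4943 r0.340 n319
t 27.200 phi 0.4943  to go -0.0121 rad -4.1 mm
mean rate 0.0000 rad/s
TCP [0.5482 0.293  0.1028] path 0.1110 radial 0.0095 turn to align x with path -0.3 deg F [-0.36  0.69  0.25] gap 0.000
side 0.4941 r0.340 n320
t 27.300 phi 0.4941  to go -0.0119 rad -4.0 mm
mean rate -0.0018 rad/s
TCP [0.5482 0.293  0.1027] path 0.1110 radial 0.0095 turn to align x with path -0.3 deg F [ 0.2   0.27 -0.19] gap -0.000
```

```bash
python3 -m crank '[{"xyz":[-0.0002,0,0],"turn":0},{"xyz":[-0.0002,0,0],"turn":0},{"xyz":[-0.0002,0,0],"turn":0},{"xyz":[-0.0002,0,0],"turn":0},{"xyz":[-0.0002,0,0],"turn":0},{"xyz":[-0.0002,0,0],"turn":0},{"xyz":[-0.0002,0,0],"turn":0},{"xyz":[-0.0002,0,0],"turn":0},{"xyz":[0,0,0],"turn":0},{"xyz":[0,0,0],"turn":0}]'; python3 m.py;python3 m.py|sed -n '1,4p';python3 m.py|sed -n '1,4p'
```

```text
time: 28.65
tool_pos: [0.5474, 0.2915, 0.1027]
eef_rot: [0.86, 0.509, 0.04, 0.025]
force: [-0.2, 0.2, 0.0]
finger_gap: -0.0001
side 0.4884 r0.340 n319
t 28.650 phi 0.4884  to go -0.0062 rad -2.1 mm
mean rate -0.0042 rad/s
TCP [0.5474 0.2915 0.1027] path 0.1112 radial 0.0101 turn to align x with path -0.7 deg F [-0.22  0.21  0.01] gap -0.000
side 0.4873 r0.340 n321
t 28.750 phi 0.4873  to go -0.0051 rad -1.7 mm
mean rate -0.0106 rad/s
TCP [0.5474 0.2915 0.1027] path 0.1116 radial 0.0103 turn to align x with path -0.7 deg F [-0.1  -0.26 -0.02] gap 0.000
side 0.4861 r0.341 n324
t 28.850 phi 0.4861  to go -0.0039 rad -1.3 mm
mean rate -0.0118 rad/s
TCP [0.5474 0.2915 0.1027] path 0.1120 radial 0.0104 turn to align x with path -0.8 deg F [ 0.66 -0.56  0.61] gap -0.000
```

```bash
python3 -m crank '[{"xyz":[0.006,0,-0.03],"turn":0},{"xyz":[0,0,-0.04],"turn":0},{"xyz":[-0.0425,-0.002,0],"turn":0},{"xyz":[-0.0425,-0.002,0],"turn":0},{"xyz":[-0.0425,-0.002,0],"turn":0},{"xyz":[-0.0425,-0.002,0],"turn":0},{"xyz":[-0.0425,-0.002,0],"turn":0},{"xyz":[-0.0425,-0.002,0],"turn":0},{"xyz":[0,0,0.01],"turn":0},{"xyz":[0,0,0],"turn":0}]'; python3 m.py
```

```text
time: 30.2
tool_pos: [0.4101, 0.074, 0.1536]
eef_rot: [0.859, 0.509, 0.043, 0.027]
force: [0.3, 0.5, -0.2]
finger_gap: 0.0
scene 0.4766 r0.339 n445
side 0.4782 r0.340 n330
t 30.200 phi 0.4774  to go 0.0048 rad 1.6 mm
mean rate -0.0065 rad/s
TCP [0.4101 0.074  0.1536] path -0.1414 radial -0.0106 turn to align x with path -1.2 deg F [ 0.32  0.5  -0.16] gap 0.000
```

```bash
python3 -m crank '[{"xyz":[0,0,0.016],"turn":0},{"xyz":[0,0,0.016],"turn":0},{"xyz":[0,0,0.015],"turn":0},{"xyz":[0.006,0,0],"turn":0},{"xyz":[0.006,0,0],"turn":0},{"xyz":[0.006,0,0],"turn":0},{"xyz":[0,0,0],"turn":0},{"xyz":[0,0,0],"turn":0},{"xyz":[0,0,0],"turn":0},{"xyz":[0,0,0],"turn":0}]'; python3 m.py;python3 m.py|sed -n '1,4p'
```

```text
time: 31.55
tool_pos: [0.4316, 0.0958, 0.1123]
eef_rot: [0.857, 0.513, 0.048, 0.029]
force: [-0.6, 0.5, 0.0]
finger_gap: 0.0003
scene 0.4779 r0.339 n446
side 0.4798 r0.341 n331
t 31.550 phi 0.4789  to go 0.0033 rad 1.1 mm
mean rate 0.0011 rad/s
TCP [0.4316 0.0958 0.1123] path -0.1127 radial -0.0014 turn to align x with path -0.6 deg F [-0.62  0.52  0.01] gap 0.000
scene 0.4793 r0.339 n450
side 0.4804 r0.340 n329
t 31.650 phi 0.4799  to go 0.0023 rad 0.8 mm
mean rate 0.0098 rad/s
```

```bash
python3 -m crank '[{"xyz":[-0.007,0,-0.01],"turn":0},{"xyz":[0,0,-0.06],"turn":0},{"xyz":[0.0425,0,0],"turn":0},{"xyz":[0.0425,0,0],"turn":0},{"xyz":[0.0425,0,0],"turn":0},{"xyz":[0.0425,0,0],"turn":0},{"xyz":[0.0425,0,0],"turn":0},{"xyz":[0.0425,0,0],"turn":0},{"xyz":[0,0,0.01],"turn":0},{"xyz":[0,0,0],"turn":0}]'; python3 m.py;python3 m.py|sed -n '1,4p'
```

```text
time: 33.0
tool_pos: [0.5458, 0.3169, 0.1977]
eef_rot: [0.857, 0.511, 0.053, 0.031]
force: [-0.4, -0.7, -0.2]
finger_gap: 0.0002
scene -0.1004 r0.345 n295
side 0.4941 r0.340 n322
t 33.000 phi 0.1968  to go 0.2854 rad 97.0 mm
mean rate -0.2097 rad/s
TCP [0.5458 0.3169 0.1977] path 0.2260 radial 0.0495 turn to align x with path -16.9 deg F [-0.37 -0.73 -0.21] gap 0.000
scene -0.1102 r0.345 n297
side 0.4955 r0.341 n323
t 33.100 phi 0.1927  to go 0.2895 rad 98.4 mm
mean rate -0.0414 rad/s
```

```bash
sed -i 's/abs(np.arctan2(w\[1\],-w\[0\]))<1.1/.4<np.arctan2(w[1],-w[0])<.6/' m.py; python3 -m crank '[{"xyz":[0,0,0.03],"turn":0},{"xyz":[0,0,0.03],"turn":0},{"xyz":[0,0,0.03],"turn":0},{"xyz":[0,0,0.01],"turn":0},{"xyz":[-0.005,0,0],"turn":0},{"xyz":[-0.005,0,0],"turn":0},{"xyz":[0,0,0],"turn":0},{"xyz":[0,0,0],"turn":0},{"xyz":[0,0,0],"turn":0},{"xyz":[0,0,0],"turn":0}]'; python3 m.py
```

```text
time: 34.45
tool_pos: [0.5583, 0.3063, 0.1065]
eef_rot: [0.858, 0.509, 0.061, 0.032]
force: [-0.4, -0.3, 0.4]
finger_gap: 0.0
side 0.5042 r0.340 n325
t 34.450 phi 0.5042  to go -0.0220 rad -7.5 mm
mean rate 0.2308 rad/s
TCP [0.5583 0.3063 0.1065] path 0.1242 radial 0.0109 turn to align x with path 0.5 deg F [-0.38 -0.3   0.4 ] gap 0.000
```

```bash
python3 -m crank '[{"xyz":[-0.004,0,0],"turn":0},{"xyz":[-0.004,0,0],"turn":0},{"xyz":[-0.002,0,0],"turn":0},{"xyz":[-0.0004,0,0],"turn":0},{"xyz":[-0.0002,0,0],"turn":0},{"xyz":[-0.0002,0,0],"turn":0},{"xyz":[-0.0002,0,0],"turn":0},{"xyz":[-0.0002,0,0],"turn":0},{"xyz":[-0.0002,0,0],"turn":0},{"xyz":[-0.0002,0,0],"turn":0}]'; python3 m.py
```

```text
time: 35.8
tool_pos: [0.5522, 0.2953, 0.1051]
eef_rot: [0.858, 0.509, 0.061, 0.032]
force: [1.0, -0.0, -0.8]
finger_gap: 0.0001
side 0.5070 r0.340 n324
t 35.800 phi 0.5070  to go -0.0248 rad -8.4 mm
mean rate 0.0021 rad/s
TCP [0.5522 0.2953 0.1051] path 0.1107 radial 0.0105 turn to align x with path 0.7 deg F [ 1.02 -0.03 -0.78] gap 0.000
```

```bash
python3 -m crank '[{"xyz":[-0.0002,0,0],"turn":0},{"xyz":[-0.0002,0,0],"turn":0},{"xyz":[-0.0002,0,0],"turn":0},{"xyz":[-0.0002,0,0],"turn":0},{"xyz":[-0.0002,0,0],"turn":0},{"xyz":[-0.0002,0,0],"turn":0},{"xyz":[-0.0002,0,0],"turn":0},{"xyz":[-0.0002,0,0],"turn":0},{"xyz":[-0.0002,0,0],"turn":0},{"xyz":[0,0,0],"turn":0}]'; python3 m.py;python3 m.py|sed -n '1,3p'
```

```text
time: 37.15
tool_pos: [0.5512, 0.2936, 0.1049]
eef_rot: [0.858, 0.509, 0.061, 0.032]
force: [-0.7, 0.8, 1.4]
finger_gap: 0.0
side 0.4987 r0.340 n321
t 37.150 phi 0.4987  to go -0.0165 rad -5.6 mm
mean rate -0.0062 rad/s
TCP [0.5512 0.2936 0.1049] path 0.1115 radial 0.0113 turn to align x with path 0.2 deg F [-0.71  0.79  1.38] gap 0.000
side 0.4981 r0.340 n320
t 37.250 phi 0.4981  to go -0.0159 rad -5.4 mm
mean rate -0.0061 rad/s
```

```bash
python3 -m crank '[{"xyz":[0.006,0,0],"turn":0},{"xyz":[0.01,0,0],"turn":0},{"xyz":[0.01,0,0],"turn":0},{"xyz":[0,0,-0.03],"turn":0},{"xyz":[0,0,-0.04],"turn":0},{"xyz":[0,0,-0.04],"turn":0},{"xyz":[0,0,-0.04],"turn":0},{"xyz":[0,0,0],"turn":0},{"xyz":[0,0,0],"turn":0},{"xyz":[0,0,0],"turn":0}]'; python3 m.py
```

```text
time: 38.6
tool_pos: [0.5442, 0.3207, 0.2577]
eef_rot: [0.857, 0.51, 0.06, 0.032]
force: [-0.9, 0.1, -0.8]
finger_gap: 0.0003
side 0.4887 r0.340 n336
t 38.600 phi 0.4887  to go -0.0065 rad -2.2 mm
mean rate -0.0069 rad/s
TCP [0.5442 0.3207 0.2577] path 0.1354 radial -0.0065 turn to align x with path -0.3 deg F [-0.93  0.06 -0.81] gap 0.000
```

```bash
python3 -m crank '[{"xyz":[0,0.03,-0.02],"turn":0},{"xyz":[0,0.03,-0.02],"turn":0},{"xyz":[0,0.03,0],"turn":0},{"xyz":[0,0.03,0],"turn":0},{"xyz":[0,0,0],"turn":0},{"xyz":[0,0,0],"turn":0},{"xyz":[0,0,0],"turn":0},{"xyz":[0,0,0],"turn":0},{"xyz":[0,0,0],"turn":0},{"xyz":[0,0,0],"turn":0}]'; python3 m.py; python3 m.py
```

```text
time: 39.95
tool_pos: [0.6398, 0.2621, 0.2999]
eef_rot: [0.857, 0.512, 0.05, 0.029]
force: [0.6, 0.3, 0.4]
finger_gap: 0.0
scene 0.4837 r0.339 n442
side 0.4847 r0.340 n332
t 39.950 phi 0.4842  to go -0.0020 rad -0.7 mm
mean rate -0.0034 rad/s
TCP [0.6398 0.2621 0.2999] path 0.1296 radial 0.1061 turn to align x with path -0.4 deg F [0.56 0.28 0.41] gap 0.000
scene 0.4835 r0.339 n442
side 0.4845 r0.340 n333
t 40.050 phi 0.4840  to go -0.0018 rad -0.6 mm
mean rate -0.0018 rad/s
TCP [0.6399 0.262  0.3   ] path 0.1296 radial 0.1063 turn to align x with path -0.4 deg F [-0.08 -0.12  0.45] gap -0.000
```

Off by under 1 mm and almost at rest. I'll wait one more call for the standstill.

```bash
python3 -m crank '[{"xyz":[0,0,0],"turn":0},{"xyz":[0,0,0],"turn":0},{"xyz":[0,0,0],"turn":0},{"xyz":[0,0,0],"turn":0},{"xyz":[0,0,0],"turn":0},{"xyz":[0,0,0],"turn":0},{"xyz":[0,0,0],"turn":0},{"xyz":[0,0,0],"turn":0},{"xyz":[0,0,0],"turn":0},{"xyz":[0,0,0],"turn":0}]'; python3 m.py; python3 m.py|sed -n '1,4p'; python3 -c "
from workcell import r
print(r.close_job())
import numpy as np,cv2
a=np.load('pics/last_scene.npy')[:,:,::-1];b=np.load('pics/last_side.npy')[:,:,::-1]
cv2.imwrite('pics/end.png',cv2.resize(np.hstack([a[60:384,130:],b[60:384,130:]]),None,fx=1,fy=1))"
```

```text
time: 41.4
tool_pos: [0.6402, 0.2617, 0.3001]
eef_rot: [0.857, 0.511, 0.05, 0.029]
force: [0.6, 0.2, 0.8]
finger_gap: -0.0
scene 0.4832 r0.339 n445
side 0.4844 r0.341 n335
t 41.400 phi 0.4838  to go -0.0016 rad -0.5 mm
mean rate -0.0002 rad/s
TCP [0.6402 0.2617 0.3001] path 0.1295 radial 0.1067 turn to align x with path -0.5 deg F [0.64 0.21 0.81] gap -0.000
scene 0.4831 r0.339 n446
side 0.4844 r0.341 n335
t 41.500 phi 0.4837  to go -0.0015 rad -0.5 mm
mean rate -0.0004 rad/s
the job is handed in; nothing more can be done
None
```

View pics/end.png

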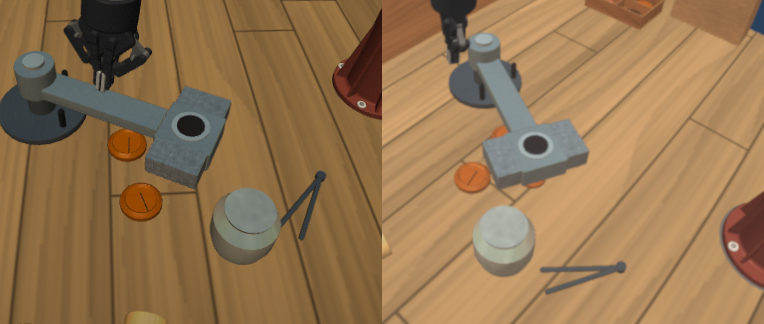

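The job was handed in at about 41.6 s with the boom standing still and its lens over the smallest amber disc. By my measurement it is about 0.5 mm off along the path.

- **How it was done:** I pushed the boom off at its right buffer and caught it with a receding finger at its left buffer. It then needed several small nudges from both sides. The fastest rate I measured was about 0.16 rad/s (0.055 m/s at the head), and I saw no large contact forces.
- **Last checks:** The two cameras gave lens angles of 0.483 and 0.484 rad against a target of 0.482, with drift under 0.0005 rad/s. My estimates of the impression's centre differed by 1 to 2 mm, so the real error may be up to about 2 mm. The gripper ended about 0.3 m high, near the beam, touching nothing.
- **What went wrong:** On one approach to the right buffer the finger arrived further forward than I planned and touched it early. I corrected that with one more nudge from the left. The tool also built up a tilt of several degrees over the run.
- **Not checked:** In the last picture the jar and the two larger discs look unmoved. The impression and the seal box are partly or wholly hidden under the head, so I could not re-measure them. Nothing came lower than 60 mm near them.

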